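# Find the seal box that holds the brass seal

### The job

One of the three identical wooden seal boxes on the writing desk holds a heavy brass seal and the other two are empty. Going from the robot's left to its right, lift each box well clear of the desk for a moment to feel its weight and put it back where it stood before lifting the next; then stand the heaviest one upright inside the shallow wooden tray, leaving the other two upright where they stood. Do not drop a box or tip it over.

Things in the scene. Friction and masses are not known exactly. Their poses are not given: they have to be found in the camera images.
- box_left: closed pale wooden box, leftmost for the robot (largest y): square, 56 x 56 mm, 72 mm tall, standing upright; origin at the centre of its underside, z up, x and y square to its sides. The lid does not come off; contents may rattle by 6 mm. The full box weighs 0.42 to 0.62 kg in all, an empty one 0.10 to 0.14 kg; which is full changes each time. At least 35 mm clear between boxes.
- box_middle: closed pale wooden box, middle of the three: square, 56 x 56 mm, 72 mm tall, standing upright; origin at the centre of its underside, z up, x and y square to its sides. The lid does not come off; contents may rattle by 6 mm. The full box weighs 0.42 to 0.62 kg in all, an empty one 0.10 to 0.14 kg; which is full changes each time. At least 35 mm clear between boxes.
- box_right: closed pale wooden box, rightmost for the robot (smallest y): square, 56 x 56 mm, 72 mm tall, standing upright; origin at the centre of its underside, z up, x and y square to its sides. The lid does not come off; contents may rattle by 6 mm. The full box weighs 0.42 to 0.62 kg in all, an empty one 0.10 to 0.14 kg; which is full changes each time. At least 35 mm clear between boxes.
- tray: shallow open wooden tray fixed to the desk, to the right (-y) of the boxes: 150 x 150 mm outside, 18 mm high, walls 6 mm thick, so 138 x 138 mm inside, its floor 6 mm above the desk; origin at the centre of its underside on the desk, z up, x and y square to its walls
Not all that is in view belongs to the job. Several things look just like the tray: the one meant starts farthest to the robot's right. Leave any green look-alike of the box_right alone.

How it is judged:
By the outcome, as a careful person would: the job done as asked, in the order asked, and still so for the second after the job is handed in, with the robot touching nothing.
It also fails if it takes over 72 s, if anything falls off the work surface, if the arm or the gripper's body presses on something with over 40 N, if the wrist force passes 120 N, or if a joint passes its speed limit or range.

### The arm

A 7-joint arm with a two-finger parallel gripper is mounted at the origin on the work surface. World frame = base frame: x ahead of the robot, y to its left, z up, the work surface at z = 0. Lengths are in mm, angles in rad, forces in N, time in s.
With the tool pointing down it reaches from about 425 to 875 mm from the base axis. Payload 8.4 kg.
Tool frame: the origin (TCP) lies at the centre of the arm's flange, where the gripper is bolted on; the fingertips stand 173 mm ahead of it and the grasp point (between the pads) lies 155 mm ahead of it; z points along the fingers, y is the line along which they close (so a half turn about z gives the same grasp; the last joint's range is limited). The gripper opens to 85 mm and grips with 20 to 120 N. Pads are 22 mm wide; open, the fingers measure 114 mm over their backs; the gripper's body (76 mm by 85 mm) begins 54 mm behind the grasp point. The pads swing forward as they close: fully open they stand 13 mm farther back than shut.
Start: joints at [-1.239, 0.333, 0.04, 1.465, -0.013, 1.343, -0.059], TCP at [271.44, 590.588, 404.708] pointing down, gripper open.
Joint ranges: [-2.58, 2.58], [-0.38, 2.09], [-1.3, 1.39], [0.25, 2.4], [-1.5, 4.64], [0.08, 2.09], [-2.65, 2.65]. Speed limits (rad/s): [2.22, 2.22, 2.79, 2.79, 3.14, 3.14, 3.14].

### API

Orientations are given as [roll, pitch, yaw] about the fixed x, y, z axes, in that order (R = Rz(yaw) Ry(pitch) Rx(roll)).
In Python, from bench import robot gives the robot as it stands.
- The arm moves only by the shell command python3 -m handwheel 'ROWS' [OPENING] [FORCE]. ROWS is JSON, one flat list of numbers, 6 for each row, row after row: the shift along the tool's x, y, z in cm, then the turn, a rotation vector about the tool's x, y, z in degrees. A call has exactly 10 rows; each row is the pose to reach, as a shift and turn from the pose commanded when the call began, along the tool's axes at that moment; what a row does not reach only later rows make up. A row lasts 1/10 s, in which the tool goes at most 50 mm and 8.59 degrees, less where a joint would pass 70% of its speed; a pose out of reach is approached as far as the arm can. A call with a gripper value outside its range is refused whole. OPENING is the gripper's target within -1 to 1 (shut at 1, half-way at 0, fully open at -1), set as the call begins (- or left out, the last holds). The fingers move at their own pace and stop on an object; FORCE is the grip in N (left out, the last holds). Time passes only in rows, so rows that repeat a pose let the fingers close, or fill a call up. It gives the time, the measured TCP pose, the force, the opening and the grip force at its end, in the units of the state.
- robot.read_state(): the state, without advancing time (a new reading comes with each control period).
- robot.grab_frame(name): name is "scene" or "top" or "wrist"; returns a dict with "color" (420x560x3 uint8, blue, green, red), "fovy" (degrees; the focal length in pixels is half the picture's height over the tangent of half this angle, whatever the lens; pixels are square), "cx", "cy" (the principal point, pixels), "rvec" (rotation vector, rad) and "tvec" (3), from world to camera coordinates, as OpenCV has them; the wrist camera has in their place "hand_eye" (4x4, takes a point from camera to tool coordinates, whose origin is the TCP and whose axes are the flange's). Camera axes: x right, y down, z forward; pixel columns grow to the right and rows downward; lengths in mm; the calibration is good to about 2 mm. A picture is of the moment at which its call begins: read the wrist's pose just before it. There is no depth.
- robot.hand_in(): hands the job in; it is judged then, once.
The state is a dict: "clock": time; "q": joint angles; "dq": joint speeds; "joint_efforts": joint torques, N m; "ee_pos": TCP position; "tool_rot": TCP orientation; "wrist_force": force on the tool from outside, world axes, zero at the start; "wrist_torque": the same for the moment, N m; "finger_gap": opening from 0.0 (shut) to 1.0 (fully open); "finger_force": force on a finger pad.
Only numpy, scipy, OpenCV 4.12 (cv2) and the standard library are available. Lean on these libraries where they do the work, as an engineer would, in place of code of your own. Each camera call takes 0.05 s, during which the arm holds its last target. There are 200 camera calls.

## Working session

There is one attempt and no reset: what is moved stays moved. The work goes in short steps, Python scripts to look and compute and a shell command to move; the robot and the scene stay as the last step left them, time stands still between calls to the robot, and variables do not carry over. Pictures are saved under pics/ and viewed, at most 10 in all, crops included, and the job is handed in when it is done.

```bash
mkdir -p pics && ls && cat > h.py <<'E'
import cv2,numpy as np
from bench import robot
from scipy.spatial.transform import Rotation as R
def K(f):
    h=f["color"].shape[0];fl=h/2/np.tan(np.radians(f["fovy"])/2)
    return np.array([[fl,0,f["cx"]],[0,fl,f["cy"]],[0,0,1.]])
def ext(f,st=None):
    if "rvec" in f: return cv2.Rodrigues(np.array(f["rvec"],float))[0],np.array(f["tvec"],float).ravel()
    T=np.eye(4);T[:3,:3]=R.from_euler('xyz',st["tool_rot"]).as_matrix();T[:3,3]=st["ee_pos"]
    T=np.linalg.inv(T@np.array(f["hand_eye"]));return T[:3,:3],T[:3,3]
def ray(f,uv,st=None):
    r,t=ext(f,st);d=r.T@np.linalg.inv(K(f))@np.array([*uv,1.]);return -r.T@t,d/np.linalg.norm(d)
def onz(f,uv,z,st=None):
    c,d=ray(f,uv,st);return c+d*(z-c[2])/d[2]
def proj(f,P,st=None):
    r,t=ext(f,st);p=K(f)@(r@np.array(P,float)+t);return p[:2]/p[2]
def tri(*rs):
    A=sum(np.eye(3)-np.outer(d,d) for c,d in rs);b=sum((np.eye(3)-np.outer(d,d))@c for c,d in rs)
    return np.linalg.solve(A,b)
E
python3 - <<'E'
from h import *
import pickle
st=robot.read_state();print(st)
fs={}
for n in("scene","top"):
    fs[n]=robot.grab_frame(n)
    r,t=ext(fs[n]);print(n,fs[n]["fovy"],-r.T@t)
pickle.dump(fs,open("f0.pkl","wb"))
cv2.imwrite("pics/top.png",fs["top"]["color"]);cv2.imwrite("pics/scene.png",fs["scene"]["color"])
E
```

```text
pics
{'clock': 0.0, 'q': array([-1.23921083,  0.33389565,  0.03986403,  1.46632038, -0.01339155,
        1.34330232, -0.05849847]), 'dq': array([ 1.42376490e-03,  2.58328764e-04,  6.23426114e-04, -8.19146112e-05,
       -1.69521789e-03, -5.25316906e-05, -9.01912271e-04]), 'joint_efforts': array([-2.68476151e-04, -6.58544898e+01,  1.36466805e+00, -4.05580187e+01,
        1.65285158e-02,  1.21603272e-02,  2.66942283e-05]), 'ee_pos': array([271.35586231, 590.43609568, 403.80672437]), 'tool_rot': array([-3.13993686e+00,  1.16934285e-04,  2.71080206e+00]), 'wrist_force': array([-0.0154697 , -0.57067452, -0.42865313]), 'wrist_torque': array([-0.00667376,  0.02170046, -0.03964116]), 'finger_force': 0.0, 'finger_gap': 1.0001612760737961}
scene 56.9298877022671 [958.83009982 184.64988119 554.31101957]
top 54.846204787205366 [334.92192881 -41.56451411 914.71878231]
```

View pics/top.png

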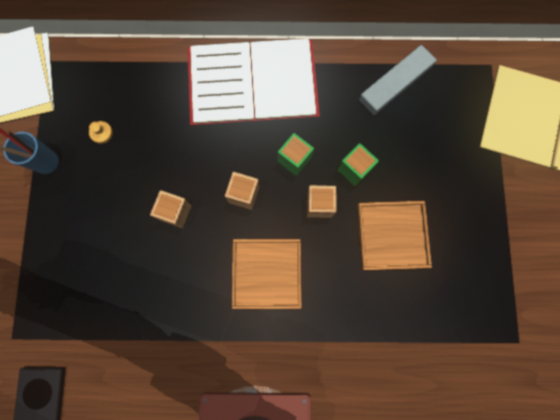

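View pics/scene.png

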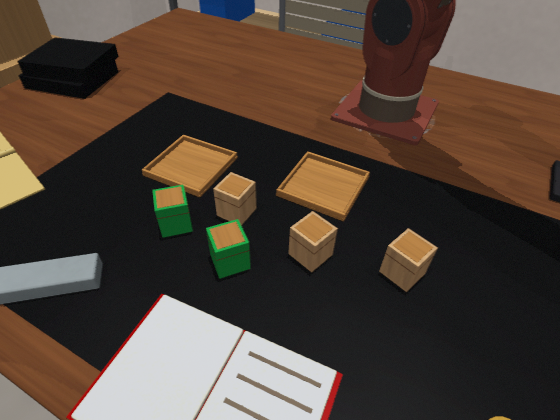

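Top view: candidates for boxes are pale wood at (168,208), (242,190) and (322,200), and green look-alikes at (296,153) and (360,163), which I leave alone. Candidates for the tray are (267,274) and (395,236); the one at (395,236) is farthest right, so it's the one meant. In the scene view the boxes are at (408,260), (313,241), (236,198), the greens at (172,210), (228,248), and the trays at (190,165, the one meant) and (323,184).

```bash
python3 - <<'E'
from h import *
import pickle
fs=pickle.load(open("f0.pkl","rb"))
seeds={"top":dict(L=(168,208),M=(242,190),R=(322,200),T=(395,236)),"scene":dict(L=(411,247),M=(313,230),R=(236,187),T=(190,165))}
C={}
vis=[]
for n in fs:
    im=fs[n]["color"];hsv=cv2.cvtColor(im,cv2.COLOR_BGR2HSV)
    thr={"top":150,"scene":150}[n]
    m=((hsv[...,2]>thr)&(hsv[...,0]<28)&(hsv[...,1]>40)).astype(np.uint8)
    m=cv2.morphologyEx(m,cv2.MORPH_CLOSE,np.ones((3,3)))
    cs,_=cv2.findContours(m,cv2.RETR_EXTERNAL,cv2.CHAIN_APPROX_NONE)
    v=im.copy()
    for k,s in seeds[n].items():
        c=[c for c in cs if cv2.pointPolygonTest(c,s,False)>=0]
        if not c: print(n,k,"none",hsv[s[1],s[0]]);continue
        c=max(c,key=cv2.contourArea);q=cv2.minAreaRect(c);e=cv2.approxPolyDP(cv2.convexHull(c),4,True)[:,0]
        print(n,k,cv2.contourArea(c),[np.round(x,1) for x in q]);print(e.tolist())
        cv2.polylines(v,[e],True,(255,0,255),1)
    vis.append(v[130:330,130:450] if n=="top" else v[130:330,130:450])
cv2.imwrite("pics/v.png",cv2.resize(np.hstack(vis),(800,250)))
E
```

```text
scene L 899.5 [array([412.2, 246.2]), array([40.9, 26.6]), np.float64(35.2)]
[[407, 229], [436, 247], [419, 265], [388, 245]]
scene M 796.0 [array([313. , 227.5]), array([37.4, 27.6]), np.float64(36.9)]
[[312, 211], [336, 228], [316, 245], [290, 227]]
scene R 569.5 [array([234. , 185.1]), array([34.4, 22.7]), np.float64(23.2)]
[[254, 182], [238, 199], [214, 188], [231, 172]]
scene T 3139.0 [array([185.4, 166.9]), array([53.2, 95.1]), np.float64(50.0)]
[[235, 152], [183, 202], [157, 207], [142, 169], [182, 135]]
top L 659.5 [array([167. , 206.5]), array([26.8, 27.2]), np.float64(20.6)]
[[160, 191], [183, 198], [175, 222], [151, 215]]
top M 646.0 [array([241.1, 187.3]), array([26.2, 26.6]), np.float64(18.4)]
[[233, 172], [257, 180], [249, 203], [225, 195]]
top R 645.5 [array([322. , 198.5]), array([25., 26.]), np.float64(90.0)]
[[334, 186], [335, 211], [310, 211], [309, 187]]
top T 4225.5 [array([394.7, 235. ]), array([68.2, 67.5]), np.float64(86.4)]
[[422, 201], [430, 266], [365, 269], [359, 204]]
```

View pics/v.png

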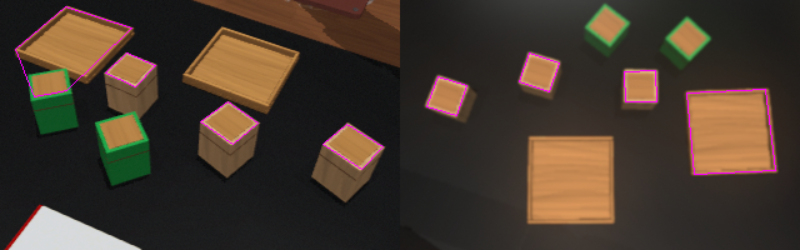

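The crop confirms the three pale boxes' lids and the right-hand tray; the scene outline of the tray merges with a green box, so I'll use the top view for it, checked by hand-picked rim corners.

```bash
python3 - <<'E'
from h import *
import pickle
fs=pickle.load(open("f0.pkl","rb"))
S=dict(L=[[407,229],[436,247],[419,265],[388,245]],M=[[312,211],[336,228],[316,245],[290,227]],R=[[254,182],[238,199],[214,188],[231,172]],T=[[185,136],[237,154],[197,193],[143,170]])
T=dict(L=[[160,191],[183,198],[175,222],[151,215]],M=[[233,172],[257,180],[249,203],[225,195]],R=[[334,186],[335,211],[310,211],[309,187]],T=[[422,201],[430,266],[365,269],[359,204]])
for k in S:
    s=np.mean(S[k],0);t=np.mean(T[k],0)
    P=tri(ray(fs["scene"],s),ray(fs["top"],t))
    print(k,P.round(1),"reproj",np.round(proj(fs["scene"],P)-s,1),np.round(proj(fs["top"],P)-t,1))
    z=18 if k=="T" else 72
    for n,q in(("top",T[k]),("scene",S[k])):
        Q=np.float32([onz(fs[n],np.array(x,float)+(.0),z)[:2] for x in q])
        e=np.diff(np.vstack([Q,Q[:1]]),axis=0)
        a=np.degrees(np.arctan2(e[:,1],e[:,0]))%90
        print("  ",n,Q.mean(0).round(1),np.linalg.norm(e,axis=1).round(1),a.round(1))
# green tops
for g in((296,150),(360,160)): print("green",onz(fs["top"],g,72).round(0))
for g in((267,273),): print("decoy tray",onz(fs["top"],g,18).round(0))
E
```

```text
L [499.9 190.6  68.4] reproj [-0.1 -0. ] [-0.1  0. ]
   top [499.4 189.4] [52.1 53.8 53.5 54.5] [73.4 74.7 74.2 73.1]
   scene [502.5 190.4] [53.6 51.5 55.9 52.5] [73.7 73.4 74.6 70.9]
M [542.8  34.2  68.4] reproj [0.1 0. ] [ 0. -0.]
   top [542.1  34. ] [54.9 53.1 54.3 53.3] [71.5 72.3 71.7 72.9]
   scene [545.2  34.8] [54.4 51.9 55.9 54.8] [72.9 74.7 75.9 73.1]
R [ 519.7 -140.1   68.3] reproj [0.3 0.1] [ 0.2 -0.1]
   top [ 518.8 -139.2] [54.5 53.  52.3 53.7] [1.1 0.5 1.9 2.8]
   scene [ 522.6 -138.5] [53.7 54.3 53.9 53.6] [89.1 87.4 88.4 87.1]
T [ 450.6 -308.3    5.6] reproj [-0.1 -0. ] [-0.1  0. ]
   top [ 450.2 -304.8] [146.2 143.3 145.7 143.2] [3.5 3.1 3.4 3.2]
   scene [ 458.1 -299.1] [145.2 148.8 144.1 145.1] [ 1.3  0.4 89.9  0.8]
green [627. -84.  72.]
green [ 605. -223.   72.]
decoy tray [363. -23.  18.]
```

```bash
cat >> h.py <<'E'
def plan(P,ang):
    s=robot.read_state();r=R.from_euler('xyz',s["tool_rot"]).as_matrix()
    a=np.degrees(np.arctan2(r[1,1],r[0,1]));d=(ang-a+90)%180-90
    print("pos",s["ee_pos"].round(1),"yang",a.round(2),"t",round(s["clock"],2))
    print("shift cm",(r.T@(np.array(P,float)-s["ee_pos"])/10).round(2),"turn z",round(-d,2))
E
python3 -c "
from h import *
plan([500,190,340],-16.5)"
```

```text
pos [271.4 590.5 403.9] yang 65.32 t 0.1
shift cm [-37.5  -26.83   6.44] turn z 81.82
```

```bash
python3 -m handwheel '[-1.1,-0.8,0.2,0,0,2, -4.1,-3,0.7,0,0,6, -7.9,-5.6,1.4,0,0,12, -12,-8.6,2.1,0,0,18, -16.1,-11.5,2.8,0,0,24, -20.2,-14.5,3.5,0,0,30, -24.3,-17.4,4.2,0,0,36, -28.5,-20.4,4.9,0,0,42, -31.9,-22.8,5.5,0,0,48, -34.5,-24.7,5.9,0,0,52]' -1 40; python3 -c "
from h import *
plan([500,190,340],-16.5)"
```

```text
clock: 1.1
ee_pos: [482.9, 217.3, 345.2]
tool_rot: [-3.141, 0.001, 1.793]
wrist_force: [0.1, 0.1, -0.5]
finger_gap: 0.997
finger_force: 0.0
pos [482.9 217.3 345.2] yang 12.75 t 1.1
shift cm [-3.04  1.07  0.52] turn z 29.25
```

```bash
python3 -m handwheel '[-0.8,0.3,0.1,0,0,5, -1.6,0.6,0.3,0,0,11, -2.3,0.8,0.4,0,0,17, -2.8,1,0.5,0,0,23, -3,1.1,0.5,0,0,27, -3,1.1,0.5,0,0,29.2, -3,1.1,0.5,0,0,29.2, -3,1.1,0.5,0,0,29.2, -3,1.1,0.5,0,0,29.2, -3,1.1,0.5,0,0,29.2]'; python3 - <<'E'
from h import *
import pickle
st=robot.read_state();f=robot.grab_frame("wrist");pickle.dump((st,f),open("w1.pkl","wb"))
v=f["color"].copy()
for P in([500,190.5,70],[500,190.5,0],[543,34,70]):
    p=proj(f,P,st);print(P,p.round(1));cv2.circle(v,tuple(int(x) for x in p),3,(255,0,255),-1)
cv2.imwrite("pics/w1.png",v);plan([500,190,340],-16.5);print(f["hand_eye"],f["fovy"])
E
```

```text
clock: 2.1
ee_pos: [499.3, 195.3, 340.7]
tool_rot: [-3.142, -0.0, 1.294]
wrist_force: [-0.2, 0.4, -0.2]
finger_gap: 0.997
finger_force: 0.0
[500, 190.5, 70] [281.8 211.9]
[500, 190.5, 0] [281.3 191.5]
[543, 34, 70] [367.2 345.9]
pos [499.3 195.4 340.7] yang -15.87 t 2.15
shift cm [-0.5   0.21  0.07] turn z 0.63
[[-1.02888257e-03 -9.56266894e-01 -2.92493708e-01  7.42506486e+01]
 [ 9.99999399e-01 -8.73437112e-04 -6.62041463e-04 -1.43809681e-01]
 [ 3.77613474e-04 -2.92494214e-01  9.56267218e-01  3.11353709e+01]
 [ 0.00000000e+00  0.00000000e+00  0.00000000e+00  1.00000000e+00]] 70.42744261654298
```

View pics/w1.png

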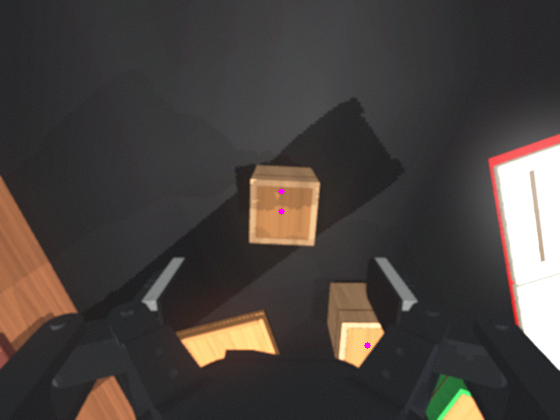

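The lid's corners at about (250,180), (319,182), (316,245), (249,242) put its centre at (283.5,212), within 2 px of my predicted (282,212). The left box's position is confirmed.

```bash
python3 - <<'E'
from h import *
import pickle
st,f=pickle.load(open("w1.pkl","rb"))
Q=np.array([onz(f,p,70,st)[:2] for p in [(250,180),(319,182),(316,245),(249,242)]])
e=np.diff(np.vstack([Q,Q[:1]]),axis=0)
print(Q.mean(0),np.linalg.norm(e,axis=1),np.degrees(np.arctan2(e[:,1],e[:,0]))%90)
plan([500.5,190,199],-16.5)
E
```

```text
[501.03046116 188.8985443 ] [56.69029717 56.42496449 58.77056917 55.2990968 ] [72.3881987  73.64766082 71.29774308 71.52881082]
pos [499.3 195.4 340.7] yang -15.87 t 2.15
shift cm [-0.48  0.26 14.17] turn z 0.63
```

```bash
python3 -m handwheel '[-0.3,0.2,1,0,0,1, -0.5,0.2,3,0,0,1, -0.5,0.2,5.5,0,0,1, -0.5,0.2,8,0,0,1, -0.5,0.2,10.2,0,0,1, -0.5,0.2,12,0,0,1, -0.5,0.2,13.3,0,0,1, -0.5,0.2,14,0,0,1, -0.5,0.2,14.2,0,0,1, -0.5,0.2,14.2,0,0,1]' ; python3 -c "
from h import *
plan([500.5,189.5,199],-17)"
```

```text
clock: 3.15
ee_pos: [500.1, 190.1, 198.9]
tool_rot: [3.141, -0.0, 1.276]
wrist_force: [-0.8, 0.5, 0.3]
finger_gap: 1.0
finger_force: 0.0
pos [500.1 190.1 198.9] yang -16.9 t 3.15
shift cm [-0.04  0.05 -0.01] turn z 0.1
```

Close, holding pose, then lift 90 mm.

```bash
Z='[0,0,0,0,0,0, 0,0,0,0,0,0, 0,0,0,0,0,0, 0,0,0,0,0,0, 0,0,0,0,0,0, 0,0,0,0,0,0, 0,0,0,0,0,0, 0,0,0,0,0,0, 0,0,0,0,0,0, 0,0,0,0,0,0]' && python3 -m handwheel '[0,0,0,0,0,0, 0,0,0,0,0,0, 0,0,0,0,0,0, 0,0,0,0,0,0, 0,0,0,0,0,0, 0,0,0,0,0,0, 0,0,0,0,0,0, 0,0,0,0,0,0, 0,0,0,0,0,0, 0,0,0,0,0,0]' 1 50
```

```text
clock: 4.15
ee_pos: [500.4, 190.2, 199.7]
tool_rot: [3.141, -0.001, 1.276]
wrist_force: [-0.2, -0.1, 5.5]
finger_gap: 0.652
finger_force: 53.0
```

```bash
python3 -m handwheel '[0,0,-0.2,0,0,0, 0,0,-0.8,0,0,0, 0,0,-2,0,0,0, 0,0,-3.5,0,0,0, 0,0,-5,0,0,0, 0,0,-6.5,0,0,0, 0,0,-7.8,0,0,0, 0,0,-8.6,0,0,0, 0,0,-9,0,0,0, 0,0,-9,0,0,0]' && python3 -m handwheel '[0,0,0,0,0,0, 0,0,0,0,0,0, 0,0,0,0,0,0, 0,0,0,0,0,0, 0,0,0,0,0,0, 0,0,0,0,0,0, 0,0,0,0,0,0, 0,0,0,0,0,0, 0,0,0,0,0,0, 0,0,0,0,0,0]'
```

```text
clock: 5.15
ee_pos: [500.0, 190.1, 289.1]
tool_rot: [3.141, -0.0, 1.276]
wrist_force: [0.2, 0.5, -0.1]
finger_gap: 0.653
finger_force: 52.7
clock: 6.15
ee_pos: [499.9, 190.1, 288.7]
tool_rot: [3.142, -0.0, 1.276]
wrist_force: [0.2, -0.6, -1.4]
finger_gap: 0.648
finger_force: 52.7
```

Left weighs about 1.4 N, so it's empty. Put it back.

```bash
python3 -m handwheel '[0,0,0.3,0,0,0, 0,0,1.2,0,0,0, 0,0,2.6,0,0,0, 0,0,4.2,0,0,0, 0,0,5.8,0,0,0, 0,0,7.2,0,0,0, 0,0,8.2,0,0,0, 0,0,8.7,0,0,0, 0,0,8.9,0,0,0, 0,0,8.95,0,0,0]' && python3 -m handwheel '[0,0,0,0,0,0, 0,0,0,0,0,0, 0,0,0,0,0,0, 0,0,0,0,0,0, 0,0,0,0,0,0, 0,0,0,0,0,0, 0,0,0,0,0,0, 0,0,0,0,0,0, 0,0,0,0,0,0, 0,0,0,0,0,0]' -1 && python3 -c "
from h import *
plan([542.5,34.5,345],-17.5)"
```

```text
clock: 7.15
ee_pos: [499.8, 189.8, 199.7]
tool_rot: [-3.141, 0.0, 1.276]
wrist_force: [-7.2, -4.3, 11.9]
finger_gap: 0.646
finger_force: 53.7
clock: 8.15
ee_pos: [499.9, 190.1, 199.2]
tool_rot: [3.142, 0.0, 1.276]
wrist_force: [-0.5, -0.5, 0.1]
finger_gap: 0.998
finger_force: 0.0
pos [499.9 190.1 199.2] yang -16.89 t 8.15
shift cm [-13.65   8.59 -14.58] turn z 0.61
```

```bash
python3 -m handwheel '[0,0,-1,0,0,0, 0,0,-3,0,0,0, 0,0,-5.5,0,0,0, 0,0,-8,0,0,0, 0,0,-10.5,0,0,0, 0,0,-12.5,0,0,0, 0,0,-14,0,0,0, 0,0,-14.6,0,0,0, -0.7,0.4,-14.6,0,0,0, -2,1.3,-14.6,0,0,0]' && python3 -m handwheel '[-2,1.2,0,0,0,0, -4.5,2.8,0,0,0,0, -7,4.4,0,0,0,0, -9,5.7,0,0,0,0, -10.5,6.6,0,0,0,0.3, -11.3,7.1,0,0,0,0.5, -11.6,7.3,0,0,0,0.6, -11.6,7.3,0,0,0,0.6, -11.6,7.3,0,0,0,0.6, -11.6,7.3,0,0,0,0.6]' && python3 - <<'E'
from h import *
import pickle
st=robot.read_state();f=robot.grab_frame("wrist");pickle.dump((st,f),open("w2.pkl","wb"))
im=f["color"];hsv=cv2.cvtColor(im,cv2.COLOR_BGR2HSV)
p=proj(f,[542.5,34.5,70],st);print(p)
m=((hsv[...,2]>150)&(hsv[...,0]<28)&(hsv[...,1]>40)).astype(np.uint8)
cs,_=cv2.findContours(m,cv2.RETR_EXTERNAL,cv2.CHAIN_APPROX_NONE)
for c in cs:
    if cv2.contourArea(c)>1500 and cv2.pointPolygonTest(c,tuple(map(float,p)),True)>-10:
        q=cv2.boxPoints(cv2.minAreaRect(c));Q=np.array([onz(f,x,70,st)[:2] for x in q]);e=np.diff(np.vstack([Q,Q[:1]]),axis=0)
        print(Q.mean(0),np.linalg.norm(e,axis=1),np.degrees(np.arctan2(e[:,1],e[:,0]))%90)
plan([542.5,34.5,199],-17.5)
f=robot.grab_frame("top");cv2.imwrite("pics/t2.png",f["color"])
E
```

```text
clock: 9.15
ee_pos: [506.1, 167.4, 344.7]
tool_rot: [-3.141, 0.0, 1.278]
wrist_force: [-0.2, -0.7, -0.6]
finger_gap: 1.0
finger_force: 0.0
clock: 10.15
ee_pos: [542.6, 35.9, 345.1]
tool_rot: [-3.141, -0.0, 1.267]
wrist_force: [0.3, 0.2, -0.2]
finger_gap: 0.996
finger_force: 0.0
[280.0147063  206.94430879]
pos [542.6  35.8 345.1] yang -17.4 t 10.2
shift cm [-0.13  0.03 14.61] turn z 0.1
```

```bash
python3 - <<'E'
from h import *
import pickle
st,f=pickle.load(open("w2.pkl","rb"));im=f["color"]
v=np.hstack([im[120:320,170:390],cv2.imread("pics/t2.png")[130:330,130:450]])
cv2.imwrite("pics/v2.png",cv2.resize(v,(800,296)))
E
```

```text
(no output)
```

View pics/v2.png

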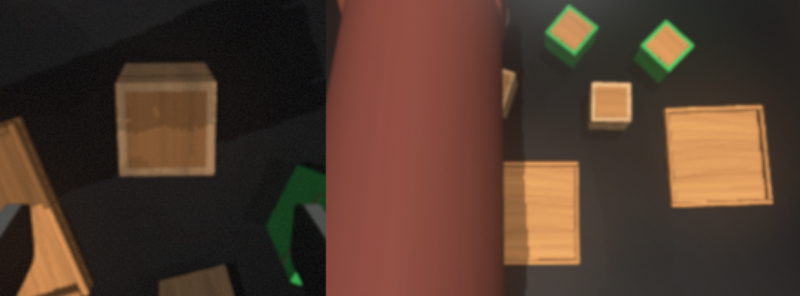

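The middle lid is at about (283,206), square to the image, 2–3 px right of the prediction, so I shift +2 mm in tool y and descend.

```bash
python3 -m handwheel '[-0.1,0.2,1,0,0,0, -0.1,0.2,3,0,0,0, -0.1,0.2,5.5,0,0,0, -0.1,0.2,8,0,0,0, -0.1,0.2,10.4,0,0,0, -0.1,0.2,12.3,0,0,0, -0.1,0.2,13.6,0,0,0, -0.1,0.2,14.3,0,0,0, -0.1,0.2,14.6,0,0,0, -0.1,0.2,14.6,0,0,0]' && python3 -m handwheel '[0,0,0,0,0,0, 0,0,0,0,0,0, 0,0,0,0,0,0, 0,0,0,0,0,0, 0,0,0,0,0,0, 0,0,0,0,0,0, 0,0,0,0,0,0, 0,0,0,0,0,0, 0,0,0,0,0,0, 0,0,0,0,0,0]' 1 50
```

```text
clock: 11.25
ee_pos: [544.5, 33.3, 199.4]
tool_rot: [3.141, -0.0, 1.266]
wrist_force: [0.5, -0.3, -0.2]
finger_gap: 0.997
finger_force: 0.0
clock: 12.25
ee_pos: [544.7, 33.5, 200.1]
tool_rot: [3.141, -0.001, 1.266]
wrist_force: [-0.5, 0.4, 4.9]
finger_gap: 0.648
finger_force: 54.7
```

```bash
python3 -m handwheel '[0,0,-0.2,0,0,0, 0,0,-0.8,0,0,0, 0,0,-2,0,0,0, 0,0,-3.5,0,0,0, 0,0,-5,0,0,0, 0,0,-6.5,0,0,0, 0,0,-7.8,0,0,0, 0,0,-8.6,0,0,0, 0,0,-9,0,0,0, 0,0,-9,0,0,0]' && python3 -m handwheel '[0,0,0,0,0,0, 0,0,0,0,0,0, 0,0,0,0,0,0, 0,0,0,0,0,0, 0,0,0,0,0,0, 0,0,0,0,0,0, 0,0,0,0,0,0, 0,0,0,0,0,0, 0,0,0,0,0,0, 0,0,0,0,0,0]'
```

```text
clock: 13.25
ee_pos: [544.4, 33.4, 289.6]
tool_rot: [3.141, -0.0, 1.266]
wrist_force: [-0.7, 0.7, -4.7]
finger_gap: 0.648
finger_force: 54.2
clock: 14.25
ee_pos: [544.3, 33.4, 289.3]
tool_rot: [3.142, -0.0, 1.266]
wrist_force: [-0.4, -1.3, -3.8]
finger_gap: 0.645
finger_force: 54.2
```

Middle weighs about 4.3 N, so it's likely the full one. The order still calls for putting it back and weighing the right one.

```bash
python3 -m handwheel '[0,0,0.3,0,0,0, 0,0,1.2,0,0,0, 0,0,2.6,0,0,0, 0,0,4.2,0,0,0, 0,0,5.8,0,0,0, 0,0,7.2,0,0,0, 0,0,8.2,0,0,0, 0,0,8.7,0,0,0, 0,0,8.9,0,0,0, 0,0,8.95,0,0,0]' && python3 -m handwheel '[0,0,0,0,0,0, 0,0,0,0,0,0, 0,0,0,0,0,0, 0,0,0,0,0,0, 0,0,0,0,0,0, 0,0,0,0,0,0, 0,0,0,0,0,0, 0,0,0,0,0,0, 0,0,0,0,0,0, 0,0,0,0,0,0]' -1 && python3 -m handwheel '[0,0,-1,0,0,0, 0,0,-3,0,0,0, 0,0,-5.5,0,0,0, 0,0,-8,0,0,0, 0,0,-10.5,0,0,0, 0,0,-12.5,0,0,0, 0,0,-13.6,0,0,0, 0,0,-14.4,0,0,0, 0,0,-14.6,0,0,0, 0,0,-14.6,0,0,0]' && python3 -c "
from h import *
plan([520,-139.5,345],1)"
```

```text
clock: 15.25
ee_pos: [544.4, 33.2, 200.2]
tool_rot: [-3.141, -0.0, 1.265]
wrist_force: [-5.4, -0.8, 5.7]
finger_gap: 0.649
finger_force: 54.9
clock: 16.25
ee_pos: [544.3, 33.4, 199.7]
tool_rot: [-3.142, 0.0, 1.266]
wrist_force: [-0.3, 0.1, -0.5]
finger_gap: 1.003
finger_force: 0.0
clock: 17.25
ee_pos: [544.2, 33.4, 345.3]
tool_rot: [-3.141, 0.0, 1.266]
wrist_force: [0.2, 0.4, 0.5]
finger_gap: 0.999
finger_force: 0.0
pos [544.2  33.4 345.3] yang -17.48 t 17.25
shift cm [-17.22   2.89   0.04] turn z -18.48
```

```bash
python3 -m handwheel '[-0.8,0.1,0,0,0,-1, -2.5,0.4,0,0,0,-3, -5,0.8,0,0,0,-6, -8,1.3,0,0,0,-9, -11,1.8,0,0,0,-12, -13.5,2.3,0,0,0,-15, -15.5,2.6,0,0,0,-17, -16.7,2.8,0,0,0,-18, -17.2,2.9,0,0,0,-18.5, -17.2,2.9,0,0,0,-18.5]' && python3 - <<'E'
from h import *
import pickle
st=robot.read_state();f=robot.grab_frame("wrist");pickle.dump((st,f),open("w3.pkl","wb"))
im=f["color"]
print(proj(f,[520,-139.5,70],st));plan([520,-139.5,199],1)
cv2.imwrite("pics/v3.png",cv2.resize(im[120:320,150:410],(780,600)))
E
```

```text
clock: 18.25
ee_pos: [520.1, -139.7, 345.1]
tool_rot: [-3.14, 0.0, 1.587]
wrist_force: [0.0, 0.5, 0.1]
finger_gap: 1.001
finger_force: 0.0
[279.90535642 205.1202295 ]
pos [ 520.3 -139.   345.2] yang 1.0 t 18.3
shift cm [-0.05 -0.02 14.62] turn z -0.0
```

View pics/v3.png

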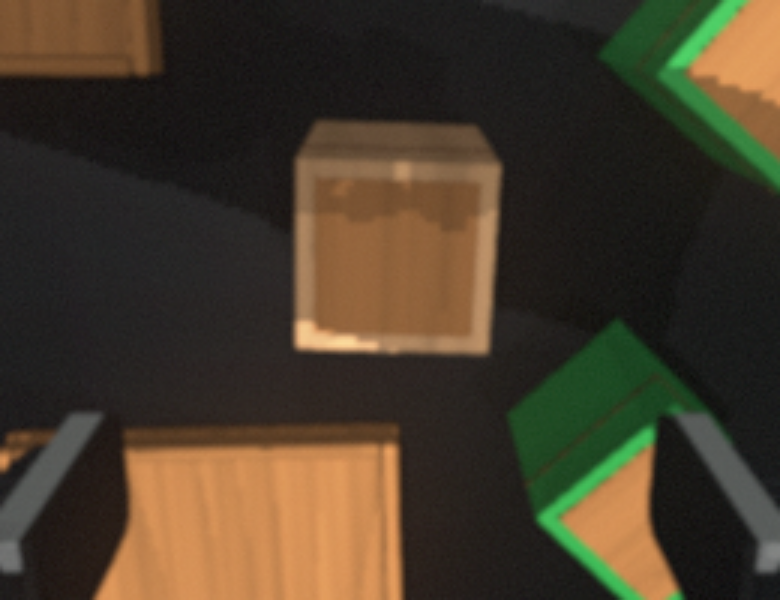

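The right lid's centre is at about (282,205), 2 px right of the prediction and turned about 1.5° clockwise; a small correction, then grasp.

```bash
python3 -m handwheel '[0,0.1,1,0,0,1, 0,0.1,3,0,0,1, 0,0.1,5.5,0,0,1, 0,0.1,8,0,0,1, 0,0.1,10.4,0,0,1, 0,0.1,12.3,0,0,1, 0,0.1,13.6,0,0,1, 0,0.1,14.3,0,0,1, 0,0.1,14.6,0,0,1, 0,0.1,14.6,0,0,1]' && python3 -m handwheel '[0,0,0,0,0,0, 0,0,0,0,0,0, 0,0,0,0,0,0, 0,0,0,0,0,0, 0,0,0,0,0,0, 0,0,0,0,0,0, 0,0,0,0,0,0, 0,0,0,0,0,0, 0,0,0,0,0,0, 0,0,0,0,0,0]' 1 50
```

```text
clock: 19.3
ee_pos: [521.5, -139.3, 199.9]
tool_rot: [3.141, 0.0, 1.571]
wrist_force: [-0.8, -0.4, -0.4]
finger_gap: 1.002
finger_force: 0.0
clock: 20.3
ee_pos: [521.7, -139.5, 200.6]
tool_rot: [3.14, -0.0, 1.571]
wrist_force: [-1.3, -0.6, 5.0]
finger_gap: 0.646
finger_force: 53.3
```

```bash
python3 -m handwheel '[0,0,-0.2,0,0,0, 0,0,-0.8,0,0,0, 0,0,-2,0,0,0, 0,0,-3.5,0,0,0, 0,0,-5,0,0,0, 0,0,-6.5,0,0,0, 0,0,-7.8,0,0,0, 0,0,-8.6,0,0,0, 0,0,-9,0,0,0, 0,0,-9,0,0,0]' && python3 -m handwheel '[0,0,0,0,0,0, 0,0,0,0,0,0, 0,0,0,0,0,0, 0,0,0,0,0,0, 0,0,0,0,0,0, 0,0,0,0,0,0, 0,0,0,0,0,0, 0,0,0,0,0,0, 0,0,0,0,0,0, 0,0,0,0,0,0]'
```

```text
clock: 21.3
ee_pos: [521.4, -139.3, 290.1]
tool_rot: [3.141, -0.0, 1.571]
wrist_force: [-0.2, 0.8, -1.3]
finger_gap: 0.654
finger_force: 52.9
clock: 22.3
ee_pos: [521.3, -139.3, 289.7]
tool_rot: [-3.142, 0.0, 1.571]
wrist_force: [-0.0, -0.0, -0.8]
finger_gap: 0.653
finger_force: 52.9
```

Right weighs about 1 N, so it's empty and the middle box is the heaviest. Put the right one back and return to the middle.

```bash
python3 -m handwheel '[0,0,0.3,0,0,0, 0,0,1.2,0,0,0, 0,0,2.6,0,0,0, 0,0,4.2,0,0,0, 0,0,5.8,0,0,0, 0,0,7.2,0,0,0, 0,0,8.2,0,0,0, 0,0,8.7,0,0,0, 0,0,8.9,0,0,0, 0,0,8.95,0,0,0]' && python3 -m handwheel '[0,0,0,0,0,0, 0,0,0,0,0,0, 0,0,0,0,0,0, 0,0,0,0,0,0, 0,0,0,0,0,0, 0,0,0,0,0,0, 0,0,0,0,0,0, 0,0,0,0,0,0, 0,0,0,0,0,0, 0,0,0,0,0,0]' -1 && python3 -m handwheel '[0,0,-1,0,0,0, 0,0,-3,0,0,0, 0,0,-5.5,0,0,0, 0,0,-8,0,0,0, 0,0,-10.5,0,0,0, 0,0,-12.5,0,0,0, 0,0,-13.6,0,0,0, 0,0,-14.4,0,0,0, 0,0,-14.6,0,0,0, 0,0,-14.6,0,0,0]' && python3 -c "
from h import *
plan([544.3,33.4,345],-17.5)"
```

```text
clock: 23.3
ee_pos: [521.2, -139.5, 200.6]
tool_rot: [-3.141, -0.0, 1.571]
wrist_force: [-5.8, 2.0, 11.0]
finger_gap: 0.655
finger_force: 53.8
clock: 24.3
ee_pos: [521.3, -139.4, 200.2]
tool_rot: [-3.142, 0.0, 1.571]
wrist_force: [-0.1, 0.1, -1.0]
finger_gap: 0.998
finger_force: 0.0
clock: 25.3
ee_pos: [521.2, -139.3, 345.9]
tool_rot: [-3.141, 0.0, 1.571]
wrist_force: [-0.3, 0.4, 0.6]
finger_gap: 1.0
finger_force: 0.0
pos [ 521.2 -139.3  345.9] yang 0.02 t 25.3
shift cm [17.27  2.32  0.08] turn z 17.52
```

```bash
python3 -m handwheel '[0.8,0.1,0,0,0,1, 2.5,0.3,0,0,0,3, 5,0.7,0,0,0,6, 8,1.1,0,0,0,9, 11,1.5,0,0,0,12, 13.5,1.8,0,0,0,15, 15.5,2.1,0,0,0,16.5, 16.8,2.25,0,0,0,17.3, 17.3,2.3,0.1,0,0,17.5, 17.3,2.3,0.1,0,0,17.5]' && python3 - <<'E'
from h import *
st=robot.read_state();f=robot.grab_frame("wrist");im=f["color"]
print(proj(f,[544.3,33.4,70],st));plan([544.3,33.4,199],-17.5)
cv2.imwrite("pics/v4.png",cv2.resize(im[120:320,150:410],(780,600)))
E
```

```text
clock: 26.3
ee_pos: [544.1, 34.1, 344.3]
tool_rot: [-3.14, 0.001, 1.267]
wrist_force: [0.1, 0.4, 0.5]
finger_gap: 0.998
finger_force: 0.0
[280.40727664 205.94946627]
pos [544.1  33.2 344.6] yang -17.47 t 26.35
shift cm [ 0.04  0.03 14.56] turn z 0.03
```

View pics/v4.png

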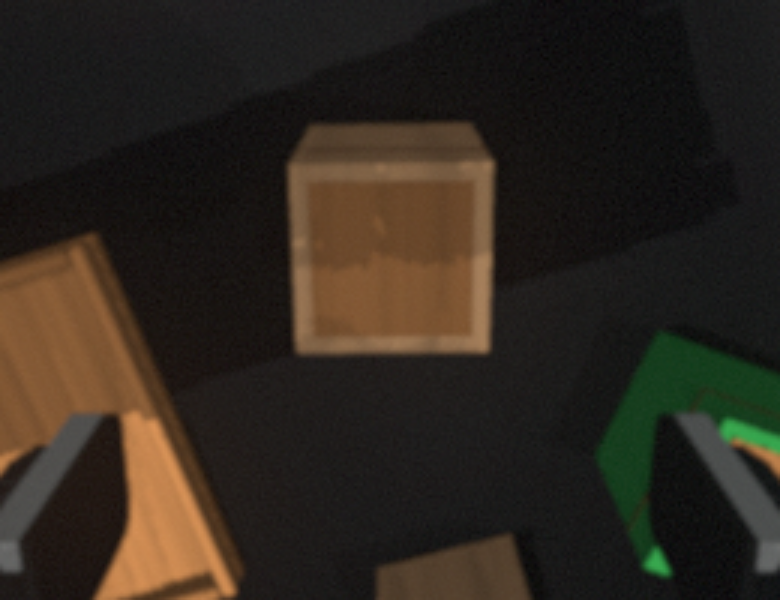

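The middle box is upright and centred at (281,206). Descend, grip and lift.

```bash
python3 -m handwheel '[0,0,1,0,0,0, 0,0,3,0,0,0, 0,0,5.5,0,0,0, 0,0,8,0,0,0, 0,0,10.4,0,0,0, 0,0,12.3,0,0,0, 0,0,13.6,0,0,0, 0,0,14.3,0,0,0, 0,0,14.6,0,0,0, 0,0,14.6,0,0,0]' && python3 -m handwheel '[0,0,0,0,0,0, 0,0,0,0,0,0, 0,0,0,0,0,0, 0,0,0,0,0,0, 0,0,0,0,0,0, 0,0,0,0,0,0, 0,0,0,0,0,0, 0,0,0,0,0,0, 0,0,0,0,0,0, 0,0,0,0,0,0]' 1 60
```

```text
clock: 27.35
ee_pos: [544.4, 33.5, 199.4]
tool_rot: [3.141, -0.0, 1.265]
wrist_force: [0.3, 0.5, -0.6]
finger_gap: 1.0
finger_force: 0.0
clock: 28.35
ee_pos: [544.6, 33.8, 200.1]
tool_rot: [3.141, -0.001, 1.266]
wrist_force: [-2.5, 0.7, 5.5]
finger_gap: 0.648
finger_force: 64.9
```

```bash
python3 -m handwheel '[0,0,-0.2,0,0,0, 0,0,-0.8,0,0,0, 0,0,-2,0,0,0, 0,0,-4,0,0,0, 0,0,-6.5,0,0,0, 0,0,-9,0,0,0, 0,0,-11,0,0,0, 0,0,-12.4,0,0,0, 0,0,-13,0,0,0, 0,0,-13,0,0,0]' && python3 -c "
from h import *
s=[robot.read_state()['wrist_force'][2]];print(s)
plan([452,-305.5,330],3.3)"
```

```text
clock: 29.35
ee_pos: [544.3, 33.7, 329.8]
tool_rot: [3.141, -0.001, 1.266]
wrist_force: [-0.0, -0.5, -6.5]
finger_gap: 0.648
finger_force: 64.8
[np.float64(-6.53434382357843)]
pos [544.3  33.7 329.8] yang -17.48 t 29.35
shift cm [-35.12   1.38  -0.04] turn z -20.78
```

```bash
python3 -m handwheel '[-0.4,0,0,0,0,0, -1.4,0.1,0,0,0,-1, -3,0.1,0,0,0,-2, -5.2,0.2,0,0,0,-3, -7.7,0.3,0,0,0,-5, -10.2,0.4,0,0,0,-7, -12.7,0.5,0,0,0,-9, -15.2,0.6,0,0,0,-11, -17.7,0.7,0,0,0,-13, -20.2,0.8,0,0,0,-15]' && python3 -c "
from h import *
plan([452,-305.5,330],3.3)"
```

```text
clock: 30.35
ee_pos: [490.3, -162.5, 328.1]
tool_rot: [-3.14, 0.0, 1.529]
wrist_force: [0.6, -0.4, -4.0]
finger_gap: 0.649
finger_force: 64.6
pos [ 490.3 -162.5  328.1] yang -2.42 t 30.35
shift cm [-14.45  -3.22  -0.18] turn z -5.72
```

```bash
python3 -m handwheel '[-2.4,-0.5,0,0,0,-1, -4.8,-1.1,0,0,0,-2, -7.2,-1.6,0,0,0,-3, -9.4,-2.1,0,0,0,-4, -11.3,-2.5,0,0,0,-5, -12.8,-2.9,0,0,0,-5.5, -13.8,-3.1,0,0,0,-5.7, -14.3,-3.2,0,0,0,-5.7, -14.4,-3.2,0,0,0,-5.7, -14.4,-3.2,0,0,0,-5.7]' && python3 - <<'E'
from h import *
plan([452,-305.5,207],3.3)
st=robot.read_state();f=robot.grab_frame("wrist");g=robot.grab_frame("scene")
cv2.imwrite("pics/v5.png",np.hstack([cv2.resize(f["color"],(400,300)),cv2.resize(g["color"][90:300,90:370],(400,300))]))
for P in [(-69,-69),(69,-69),(69,69),(-69,69)]:
    a=np.radians(3.3);x=450.5+P[0]*np.cos(a)-P[1]*np.sin(a);y=-306.5+P[0]*np.sin(a)+P[1]*np.cos(a)
    print((proj(f,[x,y,18],st)*400/560).round(0))
E
```

```text
clock: 31.35
ee_pos: [453.3, -303.4, 329.0]
tool_rot: [-3.141, -0.0, 1.627]
wrist_force: [0.2, -0.2, -5.1]
finger_gap: 0.65
finger_force: 64.5
pos [ 453.3 -303.4  329. ] yang 3.24 t 31.35
shift cm [-0.21 -0.13 12.2 ] turn z -0.06
[151. 187.]
[245. 187.]
[252.  89.]
[143.  89.]
```

View pics/v5.png

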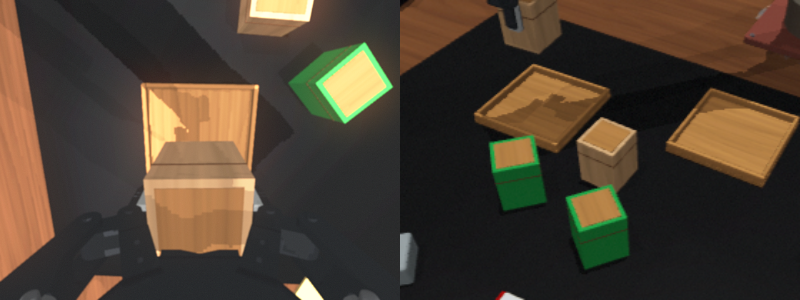

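The wrist view shows the held box level above the right-hand tray, whose far inner corners, (145,88) and (254,88), agree with my predictions. Lower onto the floor 6 mm up.

```bash
python3 -m handwheel '[-0.1,-0.1,0.4,0,0,0, -0.2,-0.1,1.5,0,0,0, -0.2,-0.1,3.2,0,0,0, -0.2,-0.1,5.2,0,0,0, -0.2,-0.1,7.2,0,0,0, -0.2,-0.1,9,0,0,0, -0.2,-0.1,10.4,0,0,0, -0.2,-0.1,11.3,0,0,0, -0.2,-0.1,11.8,0,0,0, -0.2,-0.1,12,0,0,0]' && python3 -m handwheel '[0,0,0.05,0,0,0, 0,0,0.1,0,0,0, 0,0,0.15,0,0,0, 0,0,0.2,0,0,0, 0,0,0.2,0,0,0, 0,0,0.25,0,0,0, 0,0,0.25,0,0,0, 0,0,0.3,0,0,0, 0,0,0.3,0,0,0, 0,0,0.3,0,0,0]'
```

```text
clock: 32.45
ee_pos: [452.1, -306.0, 209.0]
tool_rot: [-3.141, 0.0, 1.627]
wrist_force: [0.8, 0.3, -4.6]
finger_gap: 0.653
finger_force: 64.7
clock: 33.45
ee_pos: [452.1, -306.0, 206.2]
tool_rot: [-3.142, 0.0, 1.627]
wrist_force: [0.5, 0.5, -4.6]
finger_gap: 0.642
finger_force: 65.0
```

```bash
python3 -m handwheel '[0,0,0.02,0,0,0, 0,0,0.04,0,0,0, 0,0,0.06,0,0,0, 0,0,0.08,0,0,0, 0,0,0.1,0,0,0, 0,0,0.1,0,0,0, 0,0,0.1,0,0,0, 0,0,0.1,0,0,0, 0,0,0.1,0,0,0, 0,0,0.1,0,0,0]'
```

```text
clock: 34.45
ee_pos: [452.0, -306.1, 206.1]
tool_rot: [3.141, -0.001, 1.627]
wrist_force: [-5.6, 4.4, 13.0]
finger_gap: 0.649
finger_force: 66.5
```

Contact with the tray floor. Release and rise.

```bash
python3 -m handwheel '[0,0,-0.05,0,0,0, 0,0,-0.05,0,0,0, 0,0,-0.05,0,0,0, 0,0,-0.05,0,0,0, 0,0,-0.05,0,0,0, 0,0,-0.05,0,0,0, 0,0,-0.05,0,0,0, 0,0,-0.05,0,0,0, 0,0,-0.05,0,0,0, 0,0,-0.05,0,0,0]' -1 && python3 -m handwheel '[0,0,-1,0,0,0, 0,0,-3,0,0,0, 0,0,-5.5,0,0,0, 0,0,-8,0,0,0, 0,0,-10.5,0,0,0, 0,0,-13,0,0,0, 0,0,-15,0,0,0, 0,0,-16.5,0,0,0, 0,0,-17,0,0,0, 0,0,-17,0,0,0]' && python3 - <<'E'
from h import *
f=robot.grab_frame("top");g=robot.grab_frame("scene")
cv2.imwrite("pics/v6.png",np.hstack([cv2.resize(f["color"],(400,300)),cv2.resize(g["color"],(400,300))]))
E
```

```text
clock: 35.45
ee_pos: [452.1, -305.9, 205.7]
tool_rot: [3.142, 0.0, 1.627]
wrist_force: [-0.6, -0.7, 0.2]
finger_gap: 1.002
finger_force: 0.0
clock: 36.45
ee_pos: [452.1, -306.0, 376.1]
tool_rot: [3.141, 0.0, 1.627]
wrist_force: [0.1, 0.7, 0.2]
finger_gap: 1.003
finger_force: 0.0
```

View pics/v6.png

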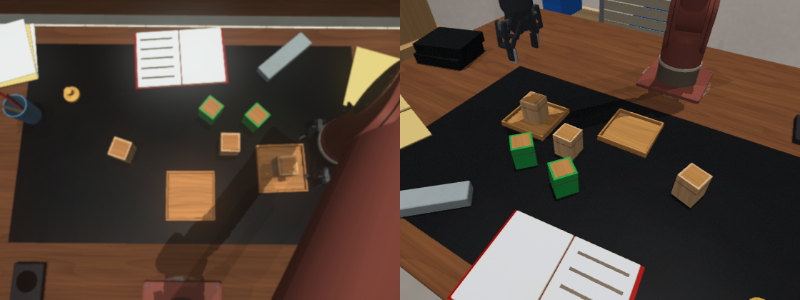

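The box stands upright in the tray (scene pane (535,107)). The left and right boxes stand at their old places, top pane (120,149) and (230,143), and the green boxes haven't moved. Handing in.

```bash
python3 -c "
from bench import robot
print(robot.hand_in())"
```

```text
the job is handed in; nothing more can be done
None
```

I lifted and put back all three boxes from left to right; the middle one was the heaviest (about 4–5 N against about 1 N for the others) and now stands upright in the right-hand tray, with the other two back upright where they stood, and the job was handed in at about 36.5 s.

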